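Clear the capsule box and hold its lid open

TASK

Use the scraper block to sweep the four pieces of chocolate off the closed lid of the capsule box into the catch tray beside it, without touching the chocolate with the robot itself, and stand the scraper upright back in the middle of its cork mat. Then raise the lid to 45 degrees for the barista to refill the box, and finish while the gripper is still holding it there, steady: it falls shut if let go. Leave the cups, jug, jar, bottle and plant alone.

Things in the scene. Friction and masses are not known exactly. Their poses are not given: they have to be found in the camera images.
- capsule_box: dark wooden coffee-capsule box, fixed to the counter, 150 x 190 x 90 mm tall (x, y, z of its own frame; its -x side is the front, towards the robot). Origin: centre of its underside. Its closed lid's flat top is 100 mm above the counter
- lid (a joint): angle of the box's white lid in rad: 0 closed, growing as its front edge is raised (45 degrees = 0.785), stop at 1.3. It swings freely and falls shut under its own weight of about 0.4 kg at any angle
- lid_hinge (a point): middle of the lid's hinge line, at the lid's underside: 80 mm behind (box +x) the box's centre, 90 mm above the counter; the hinge line runs along the box's y. The lid is a 10 mm slab reaching 160 mm forward from it and 105 mm to each side; its axes are the box's when closed
- lid_tab (a point): middle of the part to grip of the red tab that sticks out forward from the middle of the lid's front edge, level with the lid. The tab is 24 mm wide (y), 14 mm thick (z) and reaches 56 mm ahead of the lid's edge; this point lies in its middle height, 34 mm ahead of the lid's edge, 194 mm forward of the hinge line and 3 mm above it, 93 mm above the counter when closed
- catch_tray: open aluminium catch tray, fixed, 190 x 180 mm, 30 mm tall, 4 mm walls, its rim tucked just under one side edge of the lid (on the box's left or right, 190 mm from centre to centre along the box's y). Origin: centre of its underside
- scraper_mat: flat cork mat, fixed, 190 x 130 x 4 mm, on the box's other side (190 mm from centre to centre). Origin: centre of its underside
- scraper: scraper block, 0.2 kg, standing upright on the mat: black rubber foot 150 (x) x 36 (y) x 18 mm tall, on it a pale wooden grip 110 (x) x 24 (y) mm, from 18 to 69 mm above the underside. Origin: centre of its underside; x along its length
- choc1: piece of dark chocolate, 32 x 32 x 9 mm, 12 g, lying loose on the closed lid at the start. Origin: centre of its underside
- choc2: piece of dark chocolate, 32 x 32 x 9 mm, 12 g, lying loose on the closed lid at the start. Origin: centre of its underside
- choc3: piece of dark chocolate, 32 x 32 x 9 mm, 12 g, lying loose on the closed lid at the start. Origin: centre of its underside
- choc4: piece of dark chocolate, 32 x 32 x 9 mm, 12 g, lying loose on the closed lid at the start. Origin: centre of its underside
- cup_left: bystander, to be left alone: orange drinking cup, 80 mm across, 95 mm tall. Origin: centre of its underside
- cup_right: bystander, to be left alone: orange drinking cup, 80 mm across, 95 mm tall. Origin: centre of its underside
- milk_jug: bystander, to be left alone: steel milk jug with a handle, 84 mm across, 100 mm tall. Origin: centre of its underside
- sugar_jar: bystander, to be left alone: glass jar with a black cap, 80 mm across, 100 mm tall. Origin: centre of its underside
- syrup_bottle: bystander, to be left alone: amber bottle, 66 mm across, 220 mm tall. Origin: centre of its underside
- plant_pot: bystander, to be left alone: terracotta pot with a small cactus, 88 mm across, 135 mm tall. Origin: centre of its underside

How it is judged:
By the outcome, as a careful person would: the job done as asked, in the order asked, and still so for the second after the job is handed in, while the arm keeps its last pose, push and grip.
It also fails if it takes over 61 s, if anything falls off the work surface, if the arm or the gripper's body presses on something with over 40 N, if the wrist force passes 120 N, or if a joint passes its speed limit or range.

ROBOT

A 6-joint arm with a two-finger parallel gripper is mounted at the origin on the work surface. World frame = base frame: x ahead of the robot, y to its left, z up, the work surface at z = 0. Lengths are in mm, angles in rad, forces in N, time in s.
With the tool pointing down it reaches from about 225 to 725 mm from the base axis. Payload 3.1 kg.
Tool frame: the origin (TCP) lies between the finger pads; the fingertips stand 17 mm ahead of it and the grasp point (between the pads) lies 2 mm behind it; z points along the fingers, y is the direction in which the jaws open and shut (so a half turn about z gives the same grasp; the last joint's range is limited). The gripper opens to 85 mm and grips with 20 to 120 N. Pads are 22 mm wide; open, the fingers measure 114 mm over their backs; the gripper's body (76 mm by 85 mm) begins 54 mm behind the grasp point. The pads swing forward as they close: fully open they stand 13 mm farther back than shut.
Start: joints at [-1.291, 0.048, 0.099, 1.622, 0, 1.443], TCP at [208.195, -481.946, 248.312] pointing down, gripper open.
Joint ranges: [-2.91, 2.91], [-0.99, 1.94], [-1.21, 1.42], [-2.12, 2.29], [-1.49, 1.47], [-3.14, 3.14]. Speed limits (rad/s): [2.79, 2.79, 3.14, 3.14, 3.14, 3.14].

INTERFACE

Orientations are given as a rotation vector (axis times angle).
In Python, from plant import r gives the robot as it stands. The module is installed in compiled form; this text tells all that it offers.
- The arm moves only by the tool drive_tool, never from a script. Its argument "moves" is a list of rows, each an object with "gripper": the finger opening in mm, from 0 to 85.4; "linear": the shift along the tool's x, y, z in mm, a list of three; "twist": the turn about the tool's z in rad. A call has exactly 8 rows; each row shifts and turns the commanded pose from where the row before left it, along the tool's axes as they then stand; what a row does not reach is not made up. A row lasts 1/12 s, in which the tool goes at most 41.7 mm and 7.16 degrees, less where a joint would pass 70% of its speed; a pose out of reach is approached as far as the arm can. A call is refused whole if a number of a shift passes 41.7 or a number of a turn 0.125, either way. A call with a gripper value outside its range is refused whole. The fingers move at their own pace and stop on an object; "squeeze" is the grip in N (left out, the last holds). Time passes only in rows, so rows that do not move let the fingers close, or fill a call up. It gives the time, the measured TCP pose, the force and the opening at its end, in the units of the state.
- r.sense(): the state, without advancing time (a new reading comes with each control period).
- r.get_image(name): name is "scene" or "top" or "wrist"; returns a dict with "pixels" (400x640x3 uint8, red, green, blue), "depth" (400x640 float32, mm along the optical axis (not along the pixel's ray), 0 where there is no reading), "camera_matrix" (3x3 intrinsics, pixels), "position" and "attitude" of the camera in the world; the wrist camera has in their place "hand_eye" (4x4, takes a point from camera to tool coordinates, whose origin is the TCP and whose axes are the flange's). Camera axes: x right, y up, looking along -z (the intrinsics and any distortion apply to the point x, -y, -z); pixel columns grow to the right and rows downward; lengths in mm; the calibration is good to about 2 mm. A picture is of the moment at which its call begins: read the wrist's pose just before it.
- r.finish_job(): hands the job in, once; it reports no verdict.
The state is a dict: "time_s": time; "joint_positions": joint angles; "qvel": joint speeds; "tau": joint torques, N m; "tool_pos": TCP position; "eef_rot": TCP orientation; "ft_force": force on the tool from outside, world axes, zero at the start; "torque": the same for the moment, N m; "opening": opening from 0.0 (shut) to 1.0 (fully open).
Only numpy, scipy, OpenCV 4.12 (cv2) and the standard library are available. Lean on these libraries where they do the work, as an engineer would, in place of code of your own. Each camera call takes 0.05 s, during which the arm holds its last target.

## Working session

There is one attempt and no reset: what is moved stays moved. The work goes in short steps, Python scripts to look and compute and a tool call to move; the robot and the scene stay as the last step left them, time stands still between calls to the robot, and variables do not carry over. Pictures are saved under pics/ and viewed, and the job is handed in when it is done.

Besides the shell and the picture viewer there is one more tool, called after "Request:" as a command line: name --argument value ..., lists and objects as JSON in quotes. drive_tool: Moves the arm, as the interface text tells. Its arguments: {"type":"object","properties":{"moves":{"type":"array"},"squeeze":{"type":"number"}},"required":["moves"]}

```bash
mkdir -p pics; python3 - <<'E'
from plant import r
import numpy as np,cv2,pickle
s=r.sense()
for k in ('time_s','tool_pos','eef_rot','ft_force','opening'): print(k,s[k])
for n in ('scene','top','wrist'):
    s=r.sense(); d=r.get_image(n); pickle.dump((s,d),open(f'{n}0.pkl','wb'))
    cv2.imwrite(f'pics/{n}0.png',d['pixels'][:,:,::-1])
    print(n,[ (k,np.round(v,4)) for k,v in d.items() if k not in('pixels','depth')])
E
```

```text
time_s 0.0
tool_pos [ 208.04393653 -481.41000041  247.12006275]
eef_rot [-3.07423474e+00 -6.35692260e-01  2.96856006e-04]
ft_force [-0.19329653  0.64106519  0.0065886 ]
opening 1.0006551579058973
scene [('camera_matrix', array([[477.073 ,   0.    , 317.1234],
       [  0.    , 477.073 , 205.4011],
       [  0.    ,   0.    ,   1.    ]])), ('position', array([1873.6848,   48.0311,  939.5267])), ('attitude', array([0.7726, 0.783 , 1.4578]))]
top [('camera_matrix', array([[374.2398,   0.    , 318.8925],
       [  0.    , 374.2398, 195.0211],
       [  0.    ,   0.    ,   1.    ]])), ('position', array([ 477.3116,   19.0495, 1218.09  ])), ('attitude', array([ 0.0752, -0.0793, -1.578 ]))]
wrist [('camera_matrix', array([[321.8175,   0.    , 319.5016],
       [  0.    , 321.8175, 201.8375],
       [  0.    ,   0.    ,   1.    ]])), ('hand_eye', array([[ 8.000000e-04,  9.585000e-01,  2.850000e-01,  7.258920e+01],
       [ 1.000000e+00, -6.000000e-04, -8.000000e-04, -2.230000e-02],
       [-6.000000e-04,  2.850000e-01, -9.585000e-01, -1.249893e+02],
       [ 0.000000e+00,  0.000000e+00,  0.000000e+00,  1.000000e+00]]))]
```

View pics/top0.png

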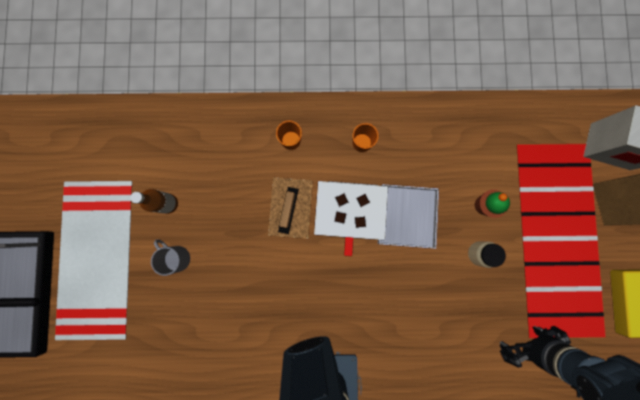

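View pics/scene0.png

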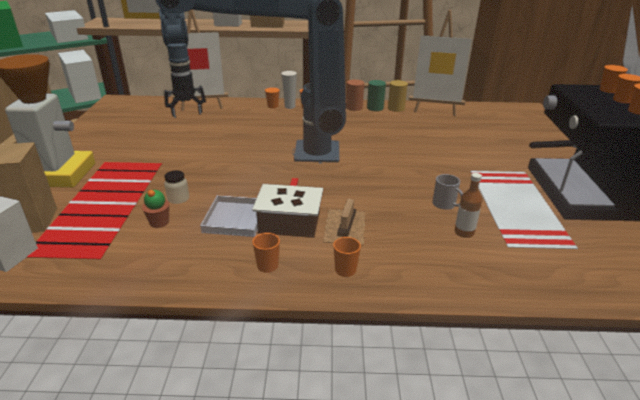

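View pics/wrist0.png

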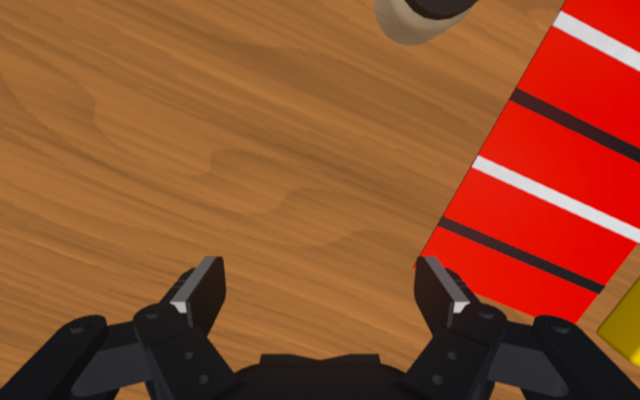

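The top view shows the scraper on its mat at about (290,208), the lid at (350,210) with four pieces, the tab at (348,247) and the tray to the right at (410,217). I'll enlarge that area and write the projection helpers.

```bash
cat > h.py <<'E'
import numpy as np,cv2,pickle
from scipy.spatial.transform import Rotation as R
def campose(s,d):
    if 'hand_eye' in d:
        H=d['hand_eye']; T=np.eye(4);T[:3,:3]=R.from_rotvec(s['eef_rot']).as_matrix();T[:3,3]=s['tool_pos'];M=T@H
        return M[:3,:3],M[:3,3]
    return R.from_rotvec(d['attitude']).as_matrix(),np.array(d['position'])
def ray(s,d,u,v):
    K=d['camera_matrix'];Rm,p=campose(s,d)
    c=np.array([(u-K[0,2])/K[0,0],-(v-K[1,2])/K[1,1],-1.]);return p,Rm@c
def atz(s,d,u,v,z):
    p,w=ray(s,d,u,v);return p+w*(z-p[2])/w[2]
def dep(s,d,u,v):
    p,w=ray(s,d,u,v);return p+w*d['depth'][int(round(v)),int(round(u))]
def proj(s,d,P):
    K=d['camera_matrix'];Rm,p=campose(s,d);c=(np.atleast_2d(P)-p)@Rm
    return np.c_[K[0,2]-K[0,0]*c[:,0]/c[:,2],K[1,2]+K[1,1]*c[:,1]/c[:,2]]
def tri(obs):
    A=np.zeros((3,3));b=np.zeros(3)
    for s,d,u,v in obs:
        p,w=ray(s,d,u,v);w=w/np.linalg.norm(w);M=np.eye(3)-np.outer(w,w);A+=M;b+=M@p
    return np.linalg.solve(A,b)
def load(n): return pickle.load(open(n+'.pkl','rb'))
def crop(n,x0,y0,w,h,k):
    im=load(n)[1]['pixels'][y0:y0+h,x0:x0+w,::-1]
    cv2.imwrite(f'pics/{n}_c{x0}.png',cv2.resize(im,None,fx=k,fy=k,interpolation=cv2.INTER_CUBIC))
E
python3 - <<'E'
from h import *
crop('top0',260,110,190,150,4); crop('scene0',195,170,180,110,4)
s,d=load('top0')
for n,u,v in [('lidL',317,182),('lidBL',315,237),('lidTR',387,184),('tab',348,247),('scr',289,208),('mat',272,230),('tray',410,215),('counter',340,300)]:
    print(n,dep(s,d,u,v).round(1))
E
```

```text
lidL [640.5  21.2  -0.8]
lidBL [4.61e+02 2.92e+01 3.00e-01]
lidTR [ 632.1 -208.8   -2.2]
tab [432.  -69.3  98.1]
scr [551.1 107.6  71.5]
mat [484.8 168.4  -0.5]
tray [ 529.2 -279.     6.7]
counter [260.5 -49.   -3. ]
```

View pics/top0_c260.png

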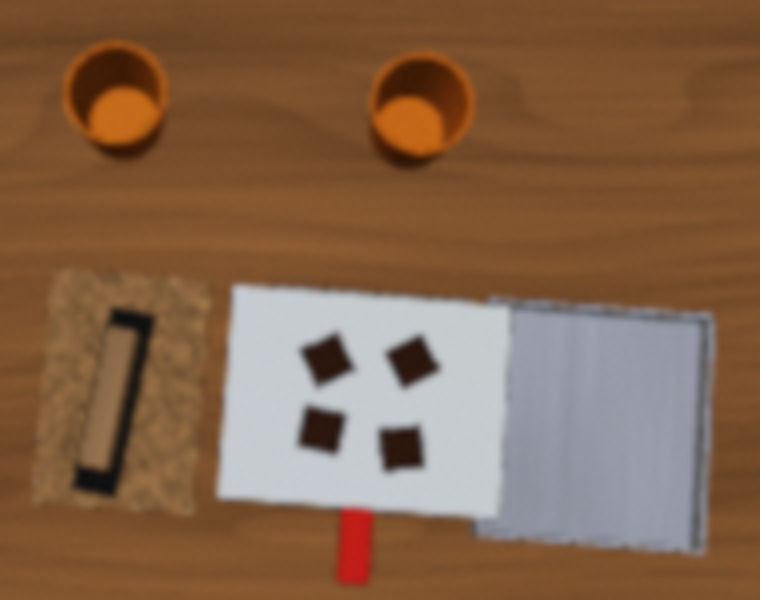

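View pics/scene0_c195.png

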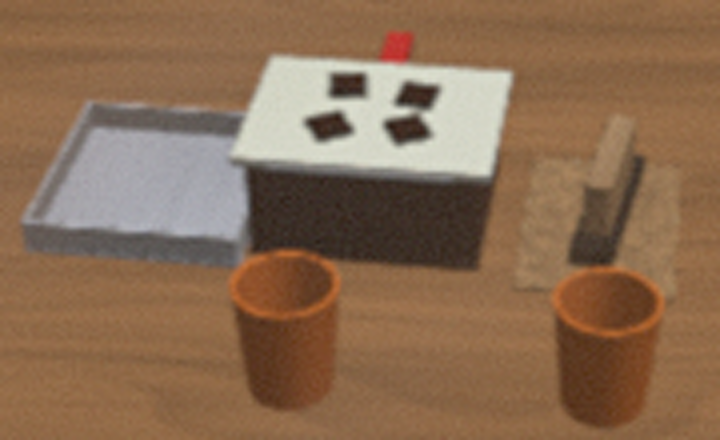

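```bash
python3 - <<'E'
from h import *
s,d=load('top0'); s2,d2=load('scene0')
T=lambda u,v:(260+(u+.5)/4-.5,110+(v+.5)/4-.5)
S=lambda u,v:(195+(u+.5)/4-.5,170+(v+.5)/4-.5)
for n,a,b in [('lidFL(backleft)',(233,285),(513,73)),('BR back',(511,306),(268,57)),]: pass
def tr(n,a,b): print(n,tri([(s,d,*T(*a)),(s2,d2,*S(*b))]).round(1))
# scene camera looks from +x to base: image right=+y
tr('lid back +y',(233,285),(494,178)); tr('lid back -y',(511,306),(233,161)); tr('lid front -y',(500,517),(269,57)); tr('lid front +y',(218,497),(513,72))
tr('tab end',(354,584),(400,33))
for n,u,v in [('l b+y',233,285),('l b-y',511,306),('l f-y',500,517),('l f+y',218,497)]: print(n,atz(s,d,*T(u,v),100).round(1))
for n,u,v in [('tab tip L',337,582),('tab tip R',370,585),('tabroot',357,510)]: print(n,atz(s,d,*T(u,v),100).round(1))
for n,u,v in [('c1',327,359),('c2',412,361),('c3',322,430),('c4',402,448)]: print(n,atz(s,d,*T(u,v),109).round(1))
for n,u,v in [('m',52,270),('m',210,280),('m',193,512),('m',33,500)]: print(n,atz(s,d,*T(u,v),4).round(1))
for n,u,v in [('foot',113,309),('foot',154,316),('foot',114,494),('foot',73,488)]: print(n,atz(s,d,*T(u,v),22).round(1))
for n,u,v in [('grip',108,327),('grip',139,331),('grip',109,472),('grip',80,467)]: print(n,atz(s,d,*T(u,v),73).round(1))
for n,u,v in [('tray',714,312),('tray',706,553)]: print(n,atz(s,d,*T(u,v),30).round(1))
for n,u,v,z in [('jar',488,254,100),('plant',493,203,100),('bottle',150,200,150),('jug',165,262,100),('cupl',289,131,95),('cupr',365,134,95)]: print(n,atz(s,d,u,v,z).round(0))
print(R.from_rotvec(s['eef_rot']).as_matrix().round(4))
E
```

```text
lid back +y [630.7  20.5  97.5]
lid back -y [ 612.9 -188.6   96.6]
lid front -y [ 455.  -177.6   99.7]
lid front +y [471.6  32.7  99.7]
tab end [406.7 -68.   98.7]
l b+y [630.4  18.4 100. ]
l b-y [ 612.7 -190.7  100. ]
l f-y [ 455.  -178.3  100. ]
l f+y [471.6  30.9 100. ]
tab tip L [408.4 -56.6 100. ]
tab tip R [406.  -80.9 100. ]
tabroot [461.1 -72.3 100. ]
c1 [573.1 -51.1 109. ]
c2 [ 571.  -114.3  109. ]
c3 [520.3 -46.6 109. ]
c4 [ 506.5 -105.6  109. ]
m [657.2 166.4   4. ]
m [647.8  37.1   4. ]
m [459.3  52.1   4. ]
m [470.  181.1   4. ]
foot [622.4 115.   22. ]
foot [616.5  82.1  22. ]
foot [474.3 114.3  22. ]
foot [479.4 146.9  22. ]
grip [602.3 114.8  73. ]
grip [599.  91.  73.]
grip [491.2 114.1  73. ]
grip [495.2 136.2  73. ]
tray [ 615.  -366.1   30. ]
tray [ 424.1 -352.1   30. ]
jar [ 408. -483.  100.]
plant [ 559. -506.  100.]
bottle [572. 499. 150.]
jug [393. 471. 100.]
cupl [786. 106.  95.]
cupr [ 775. -127.   95.]
[[ 9.180e-01  3.966e-01 -7.000e-04]
 [ 3.966e-01 -9.180e-01  2.300e-03]
 [ 3.000e-04 -2.300e-03 -1.000e+00]]
```

Box yaw is about −0.081 rad with its centre at (542,−80). The scraper is at about (547.5,114) with yaw about −0.21. The tool x has to point back at the robot because of the joint 6 range. Next I'll plan the approach.

```bash
cat >> h.py <<'E'
def frame(rv):
    M=R.from_rotvec(rv).as_matrix(); return M
def plan(pos,yaw,target,tyaw,n,grip=85):
    """rows from pos/yaw to target, tool down; yaw of tool x. prints tool shifts"""
    p=np.array(pos,float);a=yaw;tw=-(tyaw-yaw)/n;out=[]
    for i in range(n):
        dw=(np.array(target)-p)/(n-i)
        ex=np.array([np.cos(a),np.sin(a),0]);ey=np.array([np.sin(a),-np.cos(a),0]);ez=np.array([0,0,-1.])
        l=[round(float(dw@e),0 if n>3 else 1) for e in(ex,ey,ez)]
        p=p+l[0]*ex+l[1]*ey+l[2]*ez; t=round(tw,3);a-=t
        out.append((l,t))
    for o in out: print(o)
    print('end',p.round(1),round(a,4))
def st(): 
    from plant import r
    s=r.sense();M=frame(s['eef_rot']);print(round(s['time_s'],2),'pos',s['tool_pos'].round(1),'yaw',round(np.arctan2(M[1,0],M[0,0]),4),'z',M[:,2].round(4),'F',np.array(s['ft_force']).round(1),'op',round(s['opening'],3),'j',np.round(s['joint_positions'],2));return s
def snap(name,cam='wrist'):
    from plant import r
    s=r.sense();d=r.get_image(cam);pickle.dump((s,d),open(name+'.pkl','wb'));cv2.imwrite(f'pics/{name}.png',d['pixels'][:,:,::-1]);return s,d
E
python3 -c "
from h import *
s=st();plan([208,-481.9,248.3],.408,[470,40,260],2.93,24)"
```

```text
0.15 pos [ 208.1 -481.5  247.4] yaw 0.4078 z [-5.0e-04  1.8e-03 -1.0e+00] F [ 0.4  0.3 -0.2] op 0.999 j [-1.29  0.05  0.1   1.62 -0.    1.44]
([19.0, -16.0, -0.0], -0.105)
([20.0, -14.0, -1.0], -0.105)
([21.0, -11.0, -0.0], -0.105)
([23.0, -9.0, -1.0], -0.105)
([23.0, -7.0, -0.0], -0.105)
([24.0, -4.0, -1.0], -0.105)
([24.0, -2.0, -0.0], -0.105)
([24.0, 1.0, -1.0], -0.105)
([24.0, 4.0, -0.0], -0.105)
([24.0, 6.0, -1.0], -0.105)
([23.0, 8.0, -0.0], -0.105)
([22.0, 11.0, -1.0], -0.105)
([21.0, 13.0, -0.0], -0.105)
([19.0, 15.0, -1.0], -0.105)
([17.0, 17.0, -0.0], -0.105)
([16.0, 19.0, -1.0], -0.105)
([13.0, 20.0, -0.0], -0.105)
([11.0, 22.0, -1.0], -0.105)
([9.0, 23.0, -0.0], -0.105)
([7.0, 23.0, -1.0], -0.105)
([4.0, 24.0, -0.0], -0.105)
([2.0, 24.0, -1.0], -0.105)
([-1.0, 24.0, -0.0], -0.105)
([-4.0, 24.0, -1.0], -0.105)
end [469.9  39.9 260.3] 2.928
```

Request:
drive_tool --moves '[{"gripper":85,"linear":[19,-16,0],"twist":-0.105},{"gripper":85,"linear":[20,-14,-1],"twist":-0.105},{"gripper":85,"linear":[21,-11,0],"twist":-0.105},{"gripper":85,"linear":[23,-9,-1],"twist":-0.105},{"gripper":85,"linear":[23,-7,0],"twist":-0.105},{"gripper":85,"linear":[24,-4,-1],"twist":-0.105},{"gripper":85,"linear":[24,-2,0],"twist":-0.105},{"gripper":85,"linear":[24,1,-1],"twist":-0.105}]'

```text
time_s: 0.82
tool_pos: [294.9, -306.8, 251.8]
eef_rot: [-2.545, -1.841, -0.0]
ft_force: [0.4, -1.1, 0.3]
opening: 0.995
```

Request:
drive_tool --moves '[{"gripper":85,"linear":[24,4,0],"twist":-0.105},{"gripper":85,"linear":[24,6,-1],"twist":-0.105},{"gripper":85,"linear":[23,8,0],"twist":-0.105},{"gripper":85,"linear":[22,11,-1],"twist":-0.105},{"gripper":85,"linear":[21,13,0],"twist":-0.105},{"gripper":85,"linear":[19,15,-1],"twist":-0.105},{"gripper":85,"linear":[17,17,0],"twist":-0.105},{"gripper":85,"linear":[16,19,-1],"twist":-0.105}]'

```text
time_s: 1.48
tool_pos: [382.9, -132.1, 255.9]
eef_rot: [-1.573, -2.719, 0.0]
ft_force: [0.0, -0.2, -0.6]
opening: 0.99
```

Request:
drive_tool --moves '[{"gripper":85,"linear":[13,20,0],"twist":-0.105},{"gripper":85,"linear":[11,22,-1],"twist":-0.105},{"gripper":85,"linear":[9,23,0],"twist":-0.105},{"gripper":85,"linear":[7,23,-1],"twist":-0.105},{"gripper":85,"linear":[4,24,0],"twist":-0.105},{"gripper":85,"linear":[2,24,-1],"twist":-0.105},{"gripper":85,"linear":[-1,24,0],"twist":-0.105},{"gripper":85,"linear":[-4,24,-1],"twist":-0.105}]'

```text
time_s: 2.15
tool_pos: [470.2, 41.0, 259.8]
eef_rot: [-0.327, -3.124, 0.0]
ft_force: [-0.8, -0.7, -0.6]
opening: 0.993
```

```bash
python3 -c "
from h import *
st();snap('w1');st()"
```

```text
2.15 pos [470.2  41.  259.8] yaw 2.9332 z [-9.e-04 -1.e-04 -1.e+00] F [-0.8 -0.7 -0.6] op 0.993 j [-0.06 -0.09 -0.01  1.65 -0.    0.15]
2.2 pos [472.   44.3 259.7] yaw 2.9398 z [ 0.0011  0.0039 -1.    ] F [1.3 1.6 0.1] op 0.995 j [-0.05 -0.08 -0.01  1.65  0.    0.15]
```

View pics/w1.png

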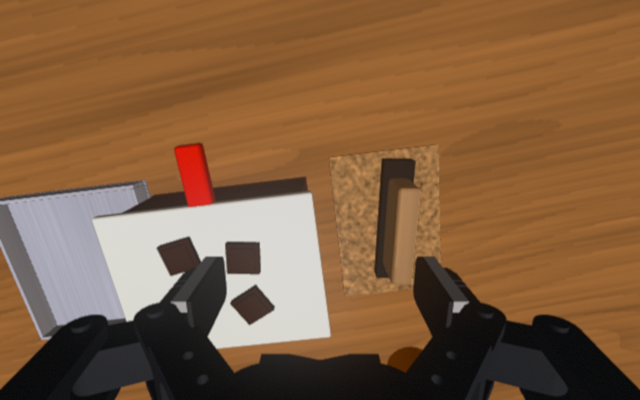

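The wrist view shows the scraper upright on its mat (grip at about (405,230)), the lid with its pieces, and the tab at (193,175). The arm was still settling in that shot, so I'll take another one at rest, then one from a second place.

```bash
python3 -c "
from h import *
st();snap('w2');s=st();crop('w2',320,130,130,180,4)
M=frame(s['eef_rot']);print(s['tool_pos'])
plan([470,40,260],2.928,[545,114,190],2.93,5)"
```

```text
2.2 pos [472.   44.3 259.7] yaw 2.9398 z [ 0.0011  0.0039 -1.    ] F [1.3 1.6 0.1] op 0.995 j [-0.05 -0.08 -0.01  1.65  0.    0.15]
2.25 pos [470.9  42.3 259.6] yaw 2.9331 z [-6.0e-04  1.3e-03 -1.0e+00] F [ 0.4 -0.1 -0.5] op 0.996 j [-0.05 -0.08 -0.01  1.65  0.    0.16]
[470.90094291  42.33543834 259.60911986]
([-12.0, 18.0, 14.0], -0.0)
([-11.0, 18.0, 14.0], -0.0)
([-12.0, 17.0, 14.0], -0.0)
([-11.0, 18.0, 14.0], -0.0)
([-12.0, 17.0, 14.0], -0.0)
end [545.3 113.7 190. ] 2.928
```

View pics/w2_c320.png

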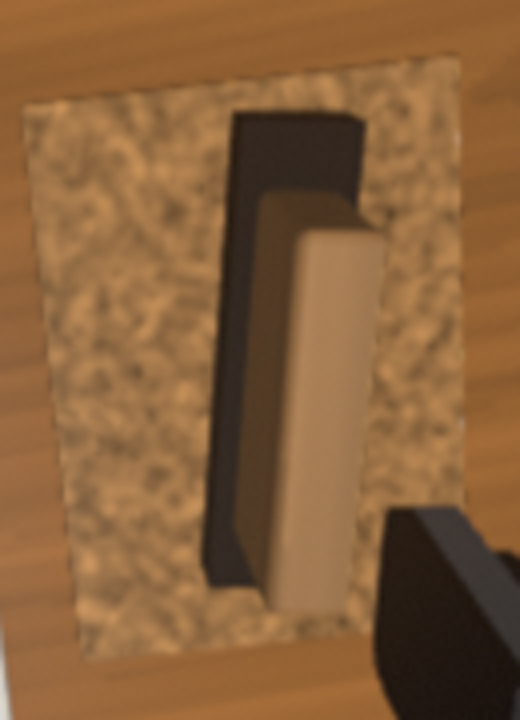

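Request:
drive_tool --moves '[{"gripper":85,"linear":[-12,18,14],"twist":0},{"gripper":85,"linear":[-11,18,14],"twist":0},{"gripper":85,"linear":[-12,17,14],"twist":0},{"gripper":85,"linear":[-11,18,14],"twist":0},{"gripper":85,"linear":[-12,17,14],"twist":0},{"gripper":85,"linear":[0,0,0],"twist":0},{"gripper":85,"linear":[0,0,0],"twist":0},{"gripper":85,"linear":[0,0,0],"twist":0}]'

```text
time_s: 2.92
tool_pos: [545.0, 112.8, 190.3]
eef_rot: [-0.337, -3.123, 0.001]
ft_force: [0.2, 0.3, 0.7]
opening: 0.99
```

```bash
python3 -c "
from h import *
st();snap('w3');s=st();crop('w3',200,100,240,180,3)
"
```

```text
2.92 pos [545.  112.8 190.3] yaw 2.9268 z [-1.e-03 -7.e-04 -1.e+00] F [0.2 0.3 0.7] op 0.99 j [ 0.08  0.13  0.07  1.51 -0.    0.3 ]
2.97 pos [545.3 112.7 191. ] yaw 2.9266 z [ 4.e-04 -4.e-04 -1.e+00] F [-0.6 -0.6  1.4] op 1.001 j [ 0.08  0.12  0.07  1.51 -0.    0.3 ]
```

View pics/w3.png

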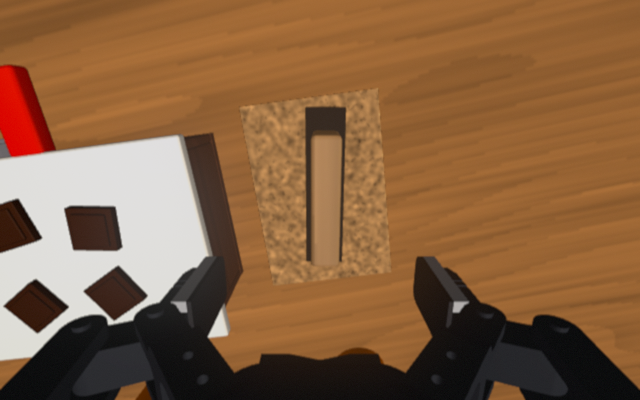

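```bash
python3 -c "
from h import *
crop('w3',290,90,80,190,4)
"
```

```text
(no output)
```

View pics/w3_c290.png

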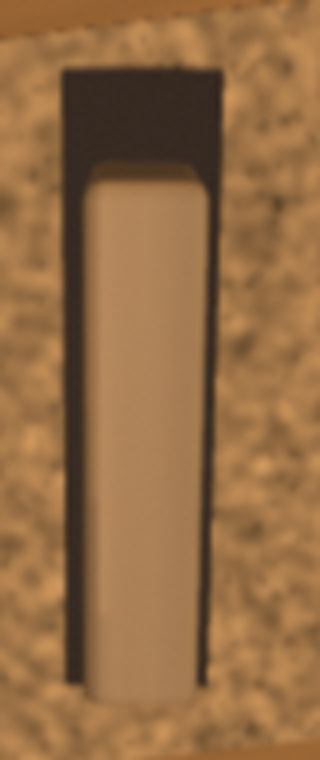

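```bash
python3 -c "
from h import *
a=load('w2');b=load('w3')
import plant
A=lambda u,v:(320+(u+.5)/4-.5,130+(v+.5)/4-.5)
B=lambda u,v:(290+(u+.5)/4-.5,90+(v+.5)/4-.5)
G=[]
for p,q in [((301,231),(84,182)),((385,234),(209,180)),((268,609),(88,702)),((345,612),(196,700))]:
    G.append(tri([(*a,*A(*p)),(*b,*B(*q))])); print('tri',G[-1].round(1), 'atz73',atz(*b,*B(*q),73).round(1))
print('mean',np.mean(G,0))
for q in [(63,70),(222,70),(67,684),(206,684)]: print('foot',atz(*b,*B(*q),22).round(1))
print('foot front tri',tri([(*a,*A(234,113)),(*b,*B(63,70))]).round(1),tri([(*a,*A(365,122)),(*b,*B(222,70))]).round(1))
for q in [(240,106),(379,88),(391,271),(275,283)]: print('mat',atz(*b,*q,4).round(1))
for q in [(-65+245,135)]: print('lid corner f+y',atz(*b,*q,100).round(1))
"
```

```text
tri [492.7 117.5  73. ] atz73 [492.8 117.3  73. ]
tri [498.3 139.7  68.7] atz73 [497.4 140.   73. ]
tri [597.4  94.6  71.7] atz73 [597.   94.7  73. ]
tri [604.9 116.3  66.9] atz73 [601.3 116.8  73. ]
mean [548.30119555 117.0485021   70.07568116]
foot [472.3 115.8  22. ]
foot [479.7 149.8  22. ]
foot [616.8  83.5  22. ]
foot [624.2 117.7  22. ]
foot front tri [472.1 115.3   8.8] [479.8 149.8  20.6]
mat [458.3  56.    4. ]
mat [470.1 184.5   4. ]
mat [656.9 167.2   4. ]
mat [644.6  41.3   4. ]
lid corner f+y [472.5  34.6 100. ]
```

Request:
drive_tool --moves '[{"gripper":65,"linear":[-1.7,3.6,0],"twist":0.006},{"gripper":65,"linear":[0,0,28],"twist":0},{"gripper":65,"linear":[0,0,28],"twist":0},{"gripper":65,"linear":[0,0,28],"twist":0},{"gripper":65,"linear":[0,0,28],"twist":0},{"gripper":65,"linear":[0,0,20],"twist":0},{"gripper":65,"linear":[0,0,12],"twist":0},{"gripper":65,"linear":[0,0,0],"twist":0}]' --squeeze 60

```text
time_s: 3.63
tool_pos: [545.6, 116.1, 43.7]
eef_rot: [-0.345, -3.117, 0.002]
ft_force: [-0.6, -0.1, -1.3]
opening: 0.759
```

```bash
python3 -c "
from h import *
st();snap('w4')"
```

```text
3.63 pos [545.6 116.1  43.7] yaw 2.9209 z [-5.1e-03 -4.0e-04 -1.0e+00] F [-0.6 -0.1 -1.3] op 0.759 j [ 0.09  0.19 -0.15  1.23  0.    0.31]
```

View pics/w4.png

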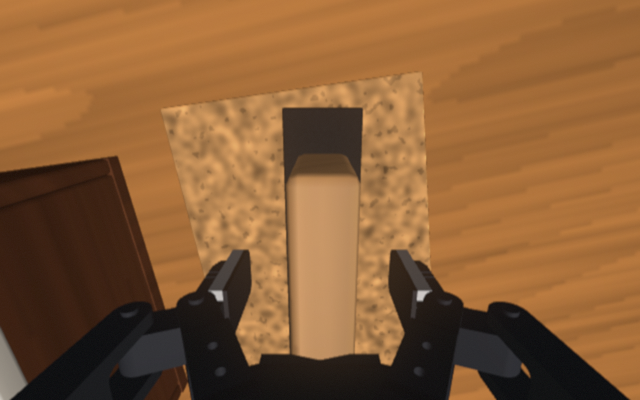

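The grip stands between the pads: fingers at u≈249 and 391, grip at 287–359, offset about 2 px. Close now.

Request:
drive_tool --moves '[{"gripper":40,"linear":[0,0,0],"twist":0},{"gripper":30,"linear":[0,0,0],"twist":0},{"gripper":15,"linear":[0,0,0],"twist":0},{"gripper":15,"linear":[0,0,0],"twist":0},{"gripper":15,"linear":[0,0,0],"twist":0},{"gripper":15,"linear":[0,0,0],"twist":0},{"gripper":15,"linear":[0,0,0],"twist":0},{"gripper":15,"linear":[0,0,0],"twist":0}]' --squeeze 70

```text
time_s: 4.35
tool_pos: [549.7, 116.6, 48.6]
eef_rot: [0.344, 3.119, 0.001]
ft_force: [0.4, -1.4, 6.3]
opening: 0.271
```

```bash
python3 -c "
from h import *
st();snap('w5')"
```

```text
4.35 pos [549.7 116.6  48.6] yaw 2.9216 z [ 0.0041 -0.     -1.    ] F [ 0.4 -1.4  6.3] op 0.271 j [ 0.09  0.19 -0.15  1.23 -0.    0.31]
```

View pics/w5.png

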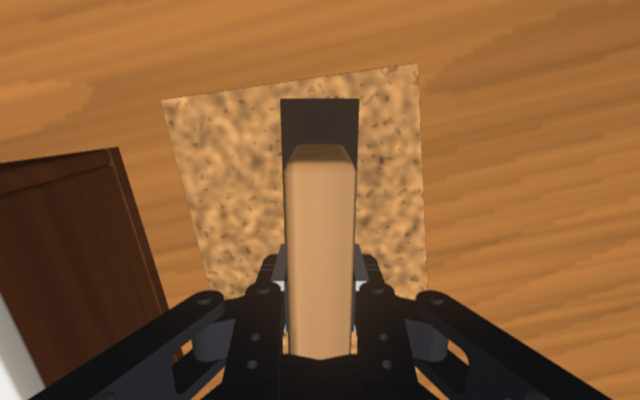

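```bash
python3 -c "
from h import *
st();snap('t1','top');st();snap('s1','scene');st();"
```

```text
4.4 pos [549.6 116.6  48.6] yaw 2.9217 z [ 0.0041 -0.     -1.    ] F [-0.4 -1.3  5.6] op 0.272 j [ 0.09  0.19 -0.15  1.23 -0.    0.31]
4.45 pos [549.7 116.6  48.6] yaw 2.9216 z [ 0.0041 -0.     -1.    ] F [-0.4 -1.   5.5] op 0.277 j [ 0.09  0.19 -0.15  1.23 -0.    0.31]
4.5 pos [549.6 116.6  48.6] yaw 2.9216 z [ 0.004 -0.    -1.   ] F [-1.7 -0.7  7. ] op 0.276 j [ 0.09  0.19 -0.15  1.23 -0.    0.31]
```

```bash
python3 -c "
from h import *
plan([547.7,116.9,171],2.922,[551,7,171],3.0606,7)"
```

```text
([-4.0, -15.0, 0.0], -0.02)
([-4.0, -15.0, 0.0], -0.02)
([-3.0, -15.0, 0.0], -0.02)
([-3.0, -16.0, 0.0], -0.02)
([-3.0, -16.0, 0.0], -0.02)
([-2.0, -15.0, 0.0], -0.02)
([-2.0, -16.0, 0.0], -0.02)
end [551.3   6.8 171. ] 3.062
```

Request:
drive_tool --moves '[{"gripper":15,"linear":[0,0,-15],"twist":0},{"gripper":15,"linear":[0,0,-25],"twist":0},{"gripper":15,"linear":[0,0,-30],"twist":0},{"gripper":15,"linear":[0,0,-30],"twist":0},{"gripper":15,"linear":[0,0,-25],"twist":0},{"gripper":15,"linear":[0,0,0],"twist":0},{"gripper":15,"linear":[0,0,0],"twist":0},{"gripper":15,"linear":[0,0,0],"twist":0}]'

```text
time_s: 5.17
tool_pos: [547.1, 116.6, 169.6]
eef_rot: [-0.344, -3.12, 0.001]
ft_force: [0.1, -0.2, -2.8]
opening: 0.275
```

```bash
python3 -c "
from h import *
st();snap('w6')"
```

```text
5.17 pos [547.1 116.6 169.6] yaw 2.9218 z [-2.7e-03 -1.0e-04 -1.0e+00] F [ 0.1 -0.2 -2.8] op 0.275 j [0.09 0.14 0.04 1.47 0.   0.31]
```

View pics/w6.png

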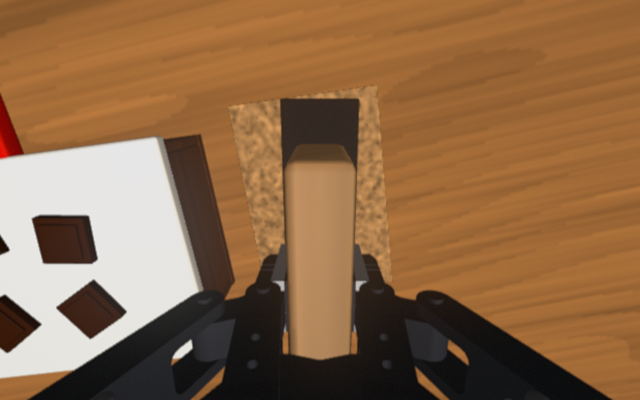

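The scraper is held firmly and sits in the same place in the image as before the lift. Next I move over the lid's free side.

Request:
drive_tool --moves '[{"gripper":15,"linear":[-4,-15,0],"twist":-0.02},{"gripper":15,"linear":[-4,-15,0],"twist":-0.02},{"gripper":15,"linear":[-3,-15,0],"twist":-0.02},{"gripper":15,"linear":[-3,-16,0],"twist":-0.02},{"gripper":15,"linear":[-3,-16,0],"twist":-0.02},{"gripper":15,"linear":[-2,-15,0],"twist":-0.02},{"gripper":15,"linear":[-2,-16,0],"twist":-0.02},{"gripper":15,"linear":[0,0,0],"twist":0}]'

```text
time_s: 5.88
tool_pos: [550.1, 4.0, 168.2]
eef_rot: [-0.129, -3.134, 0.002]
ft_force: [0.8, 0.3, -1.9]
opening: 0.272
```

Request:
drive_tool --moves '[{"gripper":15,"linear":[0,0,5],"twist":0},{"gripper":15,"linear":[0,0,5],"twist":0},{"gripper":15,"linear":[0,0,4],"twist":0},{"gripper":15,"linear":[0,0,3],"twist":0},{"gripper":15,"linear":[0,0,0],"twist":0},{"gripper":15,"linear":[0,0,0],"twist":0},{"gripper":15,"linear":[0,0,0],"twist":0},{"gripper":15,"linear":[0,0,0],"twist":0}]'

```text
time_s: 6.55
tool_pos: [551.8, 6.8, 154.8]
eef_rot: [0.125, 3.138, -0.0]
ft_force: [0.8, 0.2, -2.0]
opening: 0.274
```

```bash
python3 -c "
from h import *
st();snap('w7');st();snap('s2','scene');crop('s2',195,130,180,130,4)"
```

```text
6.55 pos [551.8   6.8 154.8] yaw 3.0622 z [ 8.e-04 -1.e-04 -1.e+00] F [ 0.8  0.2 -2. ] op 0.274 j [-0.11  0.12 -0.01  1.44  0.   -0.03]
6.6 pos [551.8   6.7 154.8] yaw 3.062 z [ 9.e-04 -1.e-04 -1.e+00] F [-0.2 -0.7 -2.4] op 0.273 j [-0.11  0.12 -0.01  1.44  0.   -0.03]
```

View pics/w7.png

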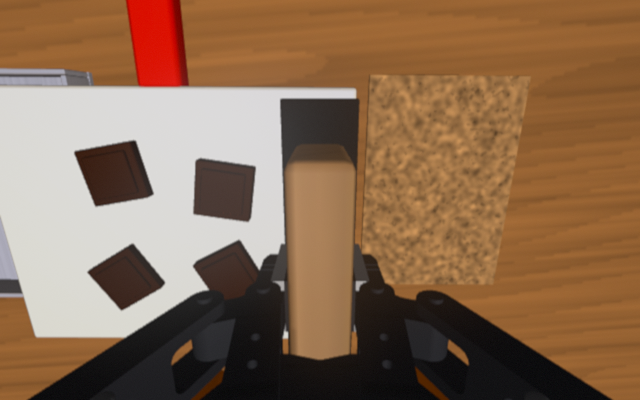

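View pics/s2_c195.png

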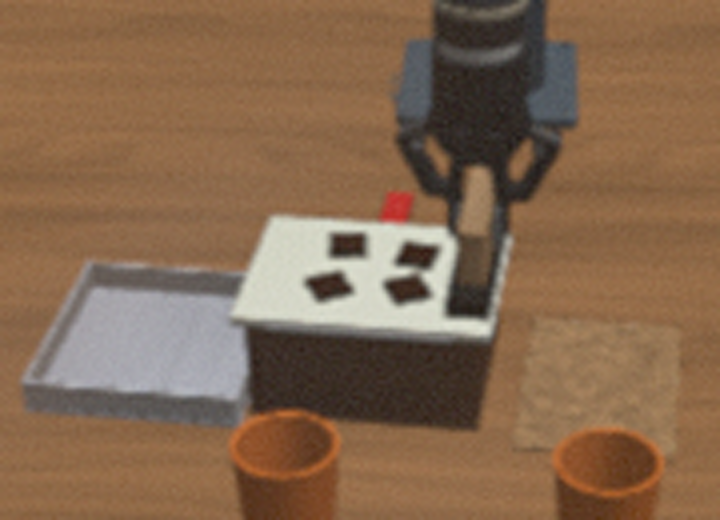

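The foot is aligned along the lid's +y edge. Lowering to contact height.

Request:
drive_tool --moves '[{"gripper":15,"linear":[0,0,4],"twist":0},{"gripper":15,"linear":[0,0,3],"twist":0},{"gripper":15,"linear":[0,0,2],"twist":0},{"gripper":15,"linear":[0,0,1],"twist":0},{"gripper":15,"linear":[0,0,0],"twist":0},{"gripper":15,"linear":[0,0,0],"twist":0},{"gripper":15,"linear":[0,0,0],"twist":0},{"gripper":15,"linear":[0,0,0],"twist":0}]'

```text
time_s: 7.32
tool_pos: [551.4, 6.6, 144.7]
eef_rot: [0.125, 3.139, -0.0]
ft_force: [-3.6, 0.0, 3.0]
opening: 0.274
```

```bash
python3 -c "
from h import *
st()"
```

```text
7.32 pos [551.4   6.6 144.7] yaw 3.0617 z [ 0.e+00 -1.e-04 -1.e+00] F [-3.6  0.   3. ] op 0.274 j [-0.11  0.12 -0.03  1.42 -0.   -0.03]
```

Request:
drive_tool --moves '[{"gripper":15,"linear":[0,-4,-0.5],"twist":0},{"gripper":15,"linear":[0,-8,0],"twist":0},{"gripper":15,"linear":[0,-8,0],"twist":0},{"gripper":15,"linear":[0,-8,0],"twist":0},{"gripper":15,"linear":[0,-8,0],"twist":0},{"gripper":15,"linear":[0,-8,0],"twist":0},{"gripper":15,"linear":[0,-8,0],"twist":0},{"gripper":15,"linear":[0,-4,0],"twist":0}]'

```text
time_s: 7.98
tool_pos: [547.0, -50.6, 144.8]
eef_rot: [0.127, 3.139, -0.0]
ft_force: [-0.1, 1.2, -0.6]
opening: 0.275
```

```bash
python3 -c "
from h import *
st();snap('w8')"
```

```text
7.98 pos [547.  -50.6 144.8] yaw 3.0606 z [-0.e+00 -2.e-04 -1.e+00] F [-0.1  1.2 -0.6] op 0.275 j [-0.21  0.11 -0.04  1.42 -0.   -0.13]
```

View pics/w8.png

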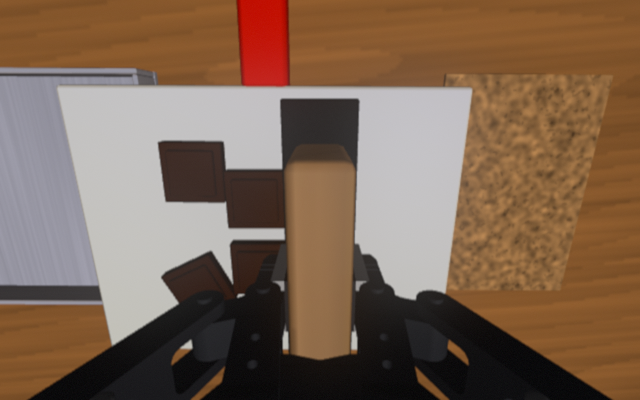

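The sweep is working, with the pieces pushed square ahead of the foot. Continuing.

Request:
drive_tool --moves '[{"gripper":15,"linear":[0,-6,0],"twist":0},{"gripper":15,"linear":[0,-8,0],"twist":0},{"gripper":15,"linear":[0,-8,0],"twist":0},{"gripper":15,"linear":[0,-8,0],"twist":0},{"gripper":15,"linear":[0,-8,0],"twist":0},{"gripper":15,"linear":[0,-8,0],"twist":0},{"gripper":15,"linear":[0,-8,0],"twist":0},{"gripper":15,"linear":[0,-8,0],"twist":0}]'

```text
time_s: 8.7
tool_pos: [542.0, -111.9, 144.8]
eef_rot: [-0.126, -3.139, -0.0]
ft_force: [-1.0, 1.0, 0.3]
opening: 0.275
```

Request:
drive_tool --moves '[{"gripper":15,"linear":[0,-8,0],"twist":0},{"gripper":15,"linear":[0,-8,0],"twist":0},{"gripper":15,"linear":[0,-8,0],"twist":0},{"gripper":15,"linear":[0,-8,0],"twist":0},{"gripper":15,"linear":[0,-8,0],"twist":0},{"gripper":15,"linear":[0,-8,0],"twist":0},{"gripper":15,"linear":[0,-8,0],"twist":0},{"gripper":15,"linear":[0,-6,0],"twist":0}]'

```text
time_s: 9.37
tool_pos: [537.1, -174.0, 144.8]
eef_rot: [-0.126, -3.139, 0.001]
ft_force: [0.3, 0.6, -0.8]
opening: 0.271
```

```bash
python3 -c "
from h import *
st();snap('w9');snap('t2','top');crop('t2',260,110,190,150,4)"
```

```text
9.37 pos [ 537.1 -174.   144.8] yaw 3.0613 z [-1.e-04 -4.e-04 -1.e+00] F [ 0.3  0.6 -0.8] op 0.271 j [-0.43  0.15  0.01  1.42 -0.   -0.35]
```

View pics/w9.png

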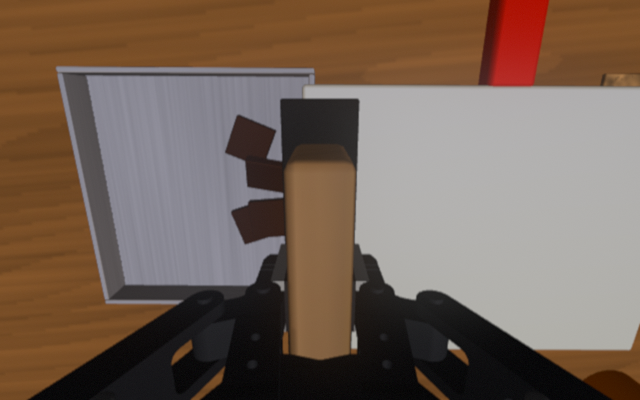

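View pics/t2_c260.png

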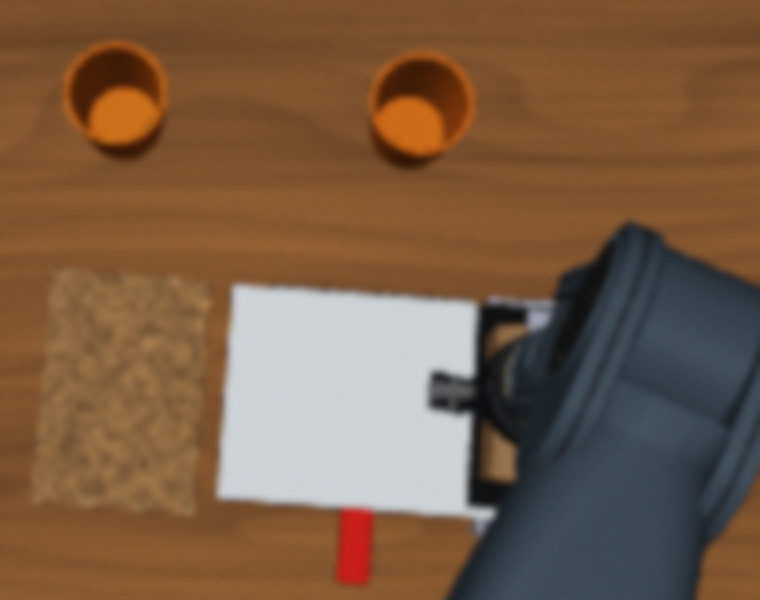

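Request:
drive_tool --moves '[{"gripper":15,"linear":[0,-4,0],"twist":0},{"gripper":15,"linear":[0,0,0],"twist":0},{"gripper":15,"linear":[0,0,-8],"twist":0},{"gripper":15,"linear":[0,0,-18],"twist":0},{"gripper":15,"linear":[0,16,-4],"twist":0},{"gripper":15,"linear":[0,24,0],"twist":0},{"gripper":15,"linear":[0,24,0],"twist":0},{"gripper":15,"linear":[0,16,0],"twist":0}]'

```text
time_s: 10.13
tool_pos: [543.2, -95.1, 175.4]
eef_rot: [0.124, 3.139, 0.001]
ft_force: [-0.8, -0.4, -2.2]
opening: 0.268
```

```bash
python3 -c "
from h import *
st();snap('w10')"
```

```text
10.13 pos [543.2 -95.1 175.4] yaw 3.0629 z [ 1.e-04  7.e-04 -1.e+00] F [-0.8 -0.4 -2.2] op 0.268 j [-0.3   0.11  0.02  1.48  0.   -0.22]
```

View pics/w10.png

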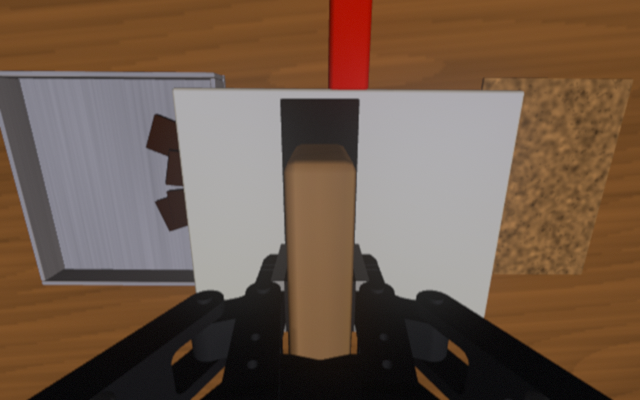

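```bash
python3 -c "
from h import *
for n in('w6','w10'):
  s,d=load(n);K=d['camera_matrix'];H=d['hand_eye']
  for u,v in [(281,99),(358,99)]:
    c=H[:3,:3]@np.array([(u-K[0,2])/K[0,0],-(v-K[1,2])/K[1,1],-1.]);p=H[:3,3];q=p+c*(26.6-p[2])/c[2];print(q.round(1))
st()
plan([543.6,-97,174],3.062,[558.5,112.4,174],3.0606,10)
"
```

```text
[ 75.5 -17.3  26.6]
[75.5 17.3 26.6]
[ 75.5 -17.3  26.6]
[75.5 17.2 26.6]
10.18 pos [543.2 -92.4 175.3] yaw 3.0656 z [ 0.      0.0035 -1.    ] F [ 0.4  2.3 -3.8] op 0.274 j [-0.29  0.11  0.02  1.48  0.   -0.22]
([0.0, 21.0, 0.0], 0.0)
([0.0, 21.0, 0.0], 0.0)
([0.0, 21.0, 0.0], 0.0)
([0.0, 21.0, 0.0], 0.0)
([0.0, 21.0, 0.0], 0.0)
([0.0, 21.0, 0.0], 0.0)
([0.0, 21.0, 0.0], 0.0)
([1.0, 21.0, 0.0], 0.0)
([0.0, 21.0, 0.0], 0.0)
([1.0, 21.0, 0.0], 0.0)
end [558.3 112.5 174. ] 3.062
```

Request:
drive_tool --moves '[{"gripper":15,"linear":[0,15,0],"twist":0},{"gripper":15,"linear":[0,28,0],"twist":0},{"gripper":15,"linear":[1,36,0],"twist":0},{"gripper":15,"linear":[0,40,0],"twist":0},{"gripper":15,"linear":[1,40,0],"twist":0},{"gripper":15,"linear":[0,31,0],"twist":0},{"gripper":15,"linear":[0,20,0],"twist":0},{"gripper":15,"linear":[0,0,0],"twist":0}]'

```text
time_s: 10.85
tool_pos: [557.7, 116.9, 175.0]
eef_rot: [-0.116, -3.139, -0.003]
ft_force: [-0.2, -0.4, -2.3]
opening: 0.273
```

Request:
drive_tool --moves '[{"gripper":15,"linear":[0,0,8],"twist":0},{"gripper":15,"linear":[0,0,14],"twist":0},{"gripper":15,"linear":[0,0,20],"twist":0},{"gripper":15,"linear":[0,0,20],"twist":0},{"gripper":15,"linear":[0,0,16],"twist":0},{"gripper":15,"linear":[0,0,10],"twist":0},{"gripper":15,"linear":[0,0,0],"twist":0},{"gripper":15,"linear":[0,0,0],"twist":0}]'

```text
time_s: 11.52
tool_pos: [557.4, 111.5, 86.2]
eef_rot: [-0.127, -3.137, 0.001]
ft_force: [0.0, -1.1, -2.2]
opening: 0.27
```

```bash
python3 -c "
from h import *
st();snap('w11');st();snap('t3','top');crop('t3',360,140,100,110,6)"
```

```text
11.52 pos [557.4 111.5  86.2] yaw 3.0606 z [-1.7e-03 -5.0e-04 -1.0e+00] F [ 0.  -1.1 -2.2] op 0.27 j [ 0.08  0.19 -0.07  1.31 -0.    0.16]
11.57 pos [558.4 111.8  87.4] yaw 3.0609 z [ 7.e-04 -2.e-04 -1.e+00] F [-0.3 -0.2 -1.8] op 0.27 j [ 0.08  0.19 -0.07  1.31 -0.    0.16]
```

View pics/w11.png

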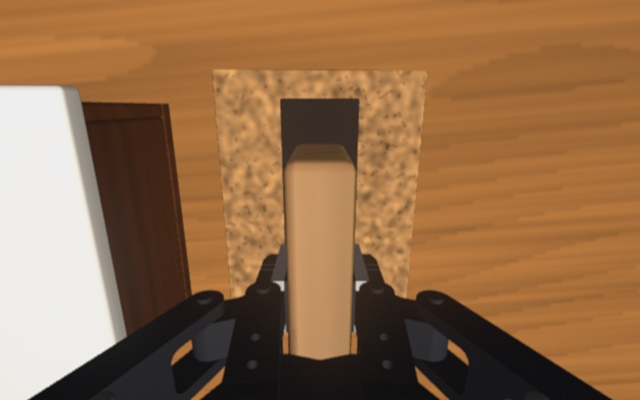

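View pics/t3_c360.png

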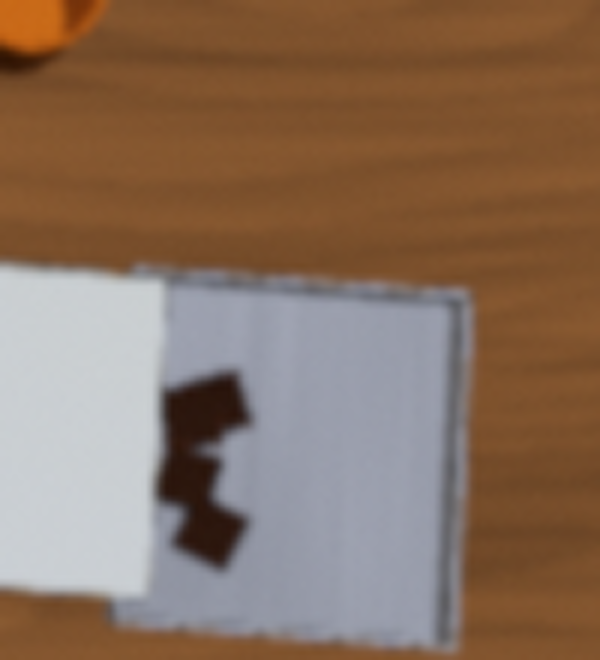

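All four pieces are in the tray and the lid is clear. The foot is centred across the mat. Lowering.

Request:
drive_tool --moves '[{"gripper":15,"linear":[0,0,12],"twist":0},{"gripper":15,"linear":[0,0,12],"twist":0},{"gripper":15,"linear":[0,0,7],"twist":0},{"gripper":15,"linear":[0,0,3],"twist":0},{"gripper":15,"linear":[0,0,2],"twist":0},{"gripper":15,"linear":[0,0,1.5],"twist":0},{"gripper":15,"linear":[0,0,0.8],"twist":0},{"gripper":15,"linear":[0,0,0],"twist":0}]'

```text
time_s: 12.28
tool_pos: [558.4, 112.5, 48.9]
eef_rot: [0.125, 3.138, 0.0]
ft_force: [0.2, 0.2, -3.1]
opening: 0.277
```

```bash
python3 -c "
from h import *
st();snap('w12');st();
a=load('w12')
for q in [(281,99),(358,99)]: print(atz(*a,*q,22).round(1))"
```

```text
12.28 pos [558.4 112.5  48.9] yaw 3.0619 z [ 9.e-04  1.e-04 -1.e+00] F [ 0.2  0.2 -3.1] op 0.277 j [ 0.08  0.21 -0.12  1.24  0.    0.16]
12.33 pos [558.6 112.5  48.9] yaw 3.0618 z [ 1.3e-03  1.0e-04 -1.0e+00] F [ 0.6 -0.2 -2. ] op 0.272 j [ 0.08  0.21 -0.12  1.24  0.    0.16]
[481.7 101.2  22. ]
[484.5 135.7  22. ]
```

View pics/w12.png

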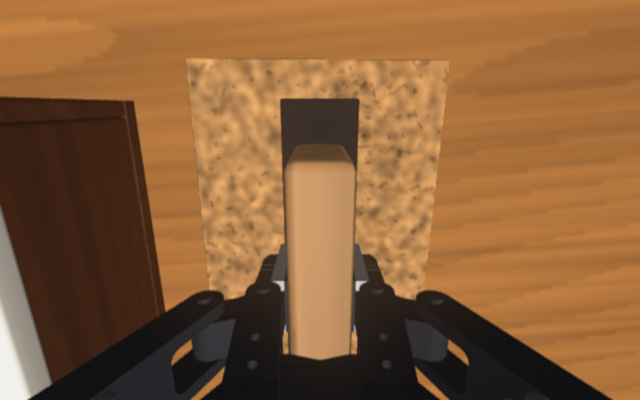

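```bash
python3 -c "
from h import *
a=load('w12')
m=[atz(*a,*q,4) for q in [(187,59),(448,61)]]; print(m,'centre',np.mean(m,0)+95*np.array([np.cos(.081),-np.sin(.081),0]))"
```

```text
[array([459.21164899,  55.70976085,   4.        ]), array([470.11840174, 182.24475263,   4.        ])] centre [559.35354822 111.29066846   4.        ]
```

Request:
drive_tool --moves '[{"gripper":15,"linear":[0,0,0.8],"twist":0},{"gripper":15,"linear":[0,0,0.6],"twist":0},{"gripper":15,"linear":[0,0,0.4],"twist":0},{"gripper":15,"linear":[0,0,0],"twist":0},{"gripper":15,"linear":[0,0,0],"twist":0},{"gripper":15,"linear":[0,0,0],"twist":0},{"gripper":15,"linear":[0,0,0],"twist":0},{"gripper":15,"linear":[0,0,0],"twist":0}]'

```text
time_s: 13.0
tool_pos: [558.6, 112.5, 48.6]
eef_rot: [0.125, 3.137, 0.0]
ft_force: [-3.4, -0.9, 4.9]
opening: 0.273
```

Contact is made, and the scraper is within about 1 mm of the mat centre. Release it and back off.

Request:
drive_tool --moves '[{"gripper":30,"linear":[0,0,0],"twist":0},{"gripper":40,"linear":[0,0,0],"twist":0},{"gripper":50,"linear":[0,0,0],"twist":0},{"gripper":60,"linear":[0,0,0],"twist":0},{"gripper":60,"linear":[0,0,0],"twist":0},{"gripper":60,"linear":[0,0,0],"twist":0},{"gripper":60,"linear":[0,0,0],"twist":0},{"gripper":60,"linear":[0,0,0],"twist":0}]'

```text
time_s: 13.67
tool_pos: [558.0, 112.4, 46.6]
eef_rot: [-0.125, -3.139, 0.0]
ft_force: [0.6, 0.0, -0.1]
opening: 0.701
```

Request:
drive_tool --moves '[{"gripper":60,"linear":[0,0,-10],"twist":0},{"gripper":60,"linear":[0,0,-20],"twist":0},{"gripper":60,"linear":[0,0,-30],"twist":0},{"gripper":60,"linear":[0,0,-30],"twist":0},{"gripper":60,"linear":[0,0,-25],"twist":0},{"gripper":60,"linear":[0,0,-15],"twist":0},{"gripper":60,"linear":[0,0,0],"twist":0},{"gripper":60,"linear":[0,0,0],"twist":0}]'

```text
time_s: 14.33
tool_pos: [559.0, 112.5, 178.4]
eef_rot: [0.125, 3.136, 0.001]
ft_force: [-0.3, -0.9, -0.2]
opening: 0.701
```

```bash
python3 -c "
from h import *
st();snap('w13');st();snap('s3','scene');crop('s3',195,170,180,110,4)"
```

```text
14.33 pos [559.  112.5 178.4] yaw 3.0618 z [ 3.4e-03  3.0e-04 -1.0e+00] F [-0.3 -0.9 -0.2] op 0.701 j [0.08 0.16 0.08 1.49 0.   0.16]
14.38 pos [557.9 112.4 176.5] yaw 3.0618 z [ 0. -0. -1.] F [ 0.2  1.1 -0.3] op 0.706 j [ 0.08  0.16  0.08  1.49 -0.    0.16]
```

View pics/w13.png

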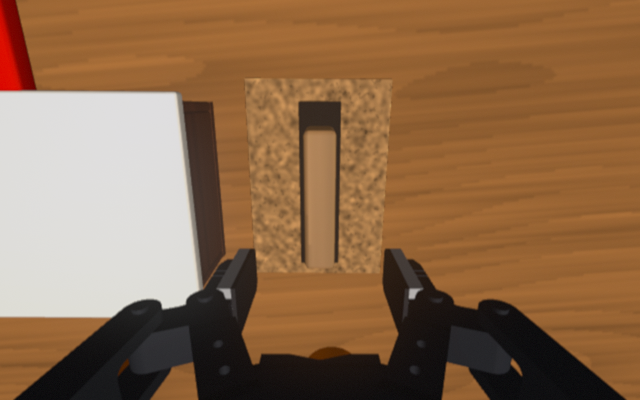

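View pics/s3_c195.png

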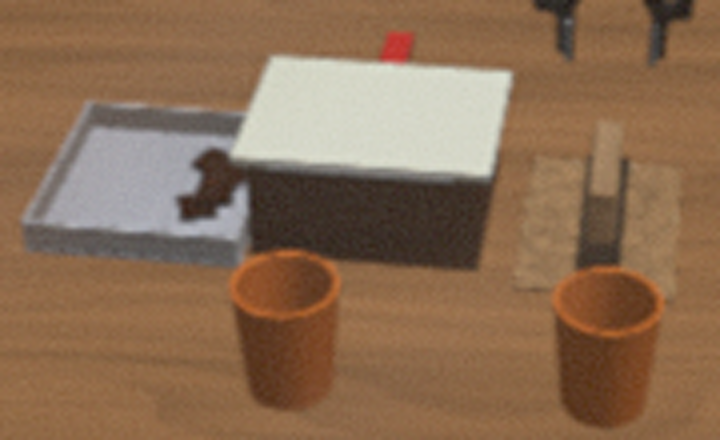

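The scraper stands upright in the middle of the mat. Now on to the tab.

Request:
drive_tool --moves '[{"gripper":60,"linear":[10,-17,0],"twist":0},{"gripper":60,"linear":[20,-33,0],"twist":0},{"gripper":60,"linear":[21,-35,0],"twist":0},{"gripper":60,"linear":[21,-35,0],"twist":0},{"gripper":60,"linear":[20,-33,0],"twist":0},{"gripper":60,"linear":[14,-23,0],"twist":0},{"gripper":60,"linear":[8,-13.5,0],"twist":0},{"gripper":60,"linear":[0,0,0],"twist":0}]'

```text
time_s: 15.1
tool_pos: [426.4, -69.1, 174.5]
eef_rot: [-0.132, -3.134, -0.0]
ft_force: [0.5, 1.2, -0.8]
opening: 0.703
```

Request:
drive_tool --moves '[{"gripper":60,"linear":[0,0,0],"twist":0},{"gripper":60,"linear":[0,0,0],"twist":0},{"gripper":60,"linear":[0,0,0],"twist":0},{"gripper":60,"linear":[0,0,0],"twist":0},{"gripper":60,"linear":[0,0,0],"twist":0},{"gripper":60,"linear":[0,0,0],"twist":0},{"gripper":60,"linear":[0,0,0],"twist":0},{"gripper":60,"linear":[0,0,0],"twist":0}]'

```text
time_s: 15.77
tool_pos: [429.4, -67.2, 176.8]
eef_rot: [0.125, 3.139, 0.0]
ft_force: [0.8, -0.6, 0.5]
opening: 0.704
```

```bash
python3 -c "
from h import *
st();snap('w14');crop('w14',220,150,200,150,4)"
```

```text
15.77 pos [429.4 -67.2 176.8] yaw 3.0623 z [ 0.  0. -1.] F [ 0.8 -0.6  0.5] op 0.704 j [-0.31 -0.19 -0.27  1.49  0.   -0.23]
```

View pics/w14_c220.png

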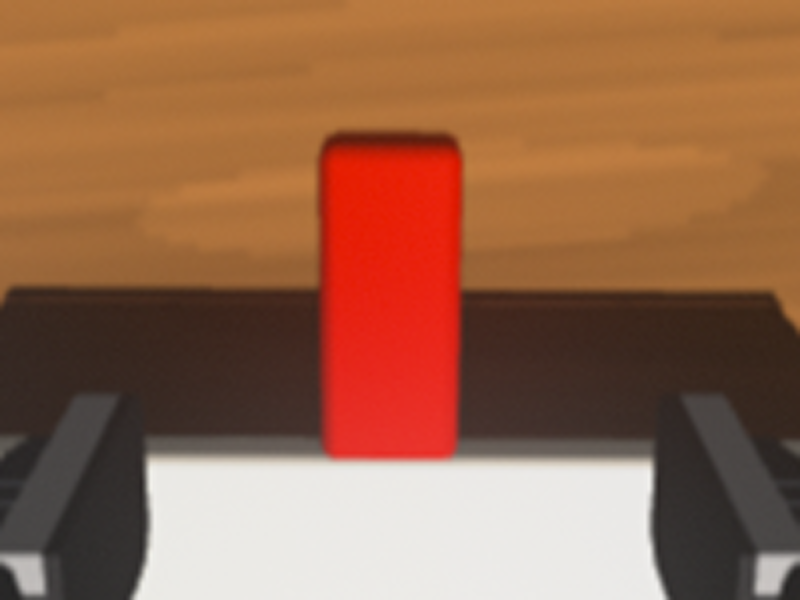

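Request:
drive_tool --moves '[{"gripper":60,"linear":[0,0,10],"twist":0},{"gripper":60,"linear":[0,0,15],"twist":0},{"gripper":60,"linear":[0,0,10],"twist":0},{"gripper":60,"linear":[0,0,5],"twist":0},{"gripper":60,"linear":[0,0,0],"twist":0},{"gripper":60,"linear":[0,0,0],"twist":0},{"gripper":60,"linear":[0,0,0],"twist":0},{"gripper":60,"linear":[0,0,0],"twist":0}]'

```text
time_s: 16.48
tool_pos: [429.8, -67.6, 137.5]
eef_rot: [0.125, 3.138, -0.001]
ft_force: [0.2, 1.3, -0.1]
opening: 0.708
```

```bash
python3 -c "
from h import *
st();snap('w15');crop('w15',220,150,200,150,4)"
```

```text
16.48 pos [429.8 -67.6 137.5] yaw 3.0618 z [ 1.4e-03 -5.0e-04 -1.0e+00] F [ 0.2  1.3 -0.1] op 0.708 j [-0.31 -0.19 -0.34  1.41 -0.   -0.23]
```

View pics/w15_c220.png

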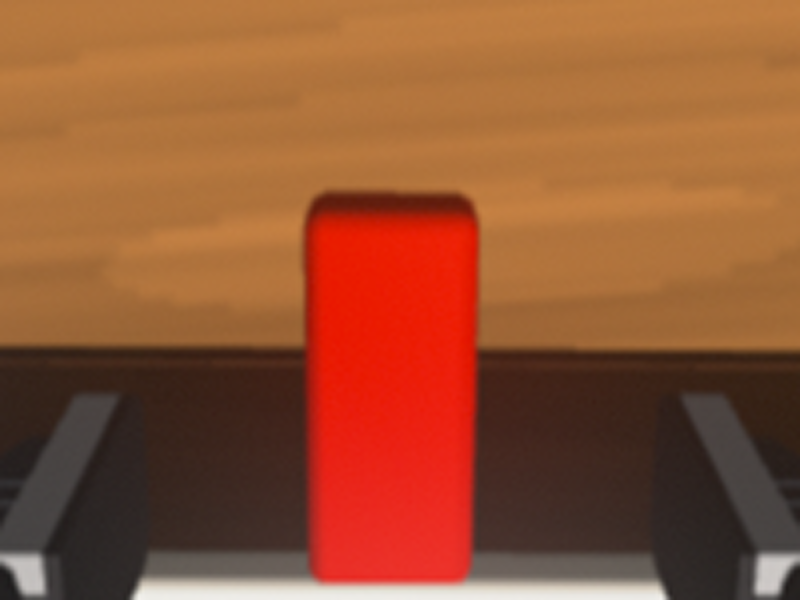

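```bash
python3 -c "
from h import *
a=load('w14');b=load('w15')
A=lambda u,v:(220+(u+.5)/4-.5,150+(v+.5)/4-.5)
for p,q in [((323,150),(308,212)),((461,150),(478,212)),((326,458),(311,581)),((458,457),(470,581))]:
    print(tri([(*a,*A(*p)),(*b,*A(*q))]).round(1), atz(*b,*A(*q),100).round(1))
"
```

```text
[410.  -79.1  84.4] [405.3 -77.7 100. ]
[411.8 -54.9  84.6] [407.1 -55.4 100. ]
[462.2 -82.9  97.6] [460.6 -82.8 100. ]
[463.4 -59.8  98.5] [462.4 -60.  100. ]
```

Request:
drive_tool --moves '[{"gripper":60,"linear":[0.5,0,10],"twist":0},{"gripper":60,"linear":[0,0,15],"twist":0},{"gripper":60,"linear":[0,0,12],"twist":0},{"gripper":60,"linear":[0,0,8],"twist":0},{"gripper":45,"linear":[0,0,0],"twist":0},{"gripper":35,"linear":[0,0,0],"twist":0},{"gripper":25,"linear":[0,0,0],"twist":0},{"gripper":15,"linear":[0,0,0],"twist":0}]' --squeeze 45

```text
time_s: 17.2
tool_pos: [428.7, -68.7, 92.2]
eef_rot: [-0.127, -3.139, 0.006]
ft_force: [-1.0, -4.8, -2.4]
opening: 0.274
```

Request:
drive_tool --moves '[{"gripper":15,"linear":[0,0,0],"twist":0},{"gripper":15,"linear":[0,0,0],"twist":0},{"gripper":15,"linear":[0,0,0],"twist":0},{"gripper":15,"linear":[0,0,0],"twist":0},{"gripper":15,"linear":[0,0,0],"twist":0},{"gripper":15,"linear":[0,0,0],"twist":0},{"gripper":15,"linear":[0,0,0],"twist":0},{"gripper":15,"linear":[0,0,0],"twist":0}]'

```text
time_s: 17.87
tool_pos: [428.7, -68.7, 92.2]
eef_rot: [-0.127, -3.139, 0.005]
ft_force: [-1.4, -5.2, -0.7]
opening: 0.27
```

```bash
python3 -c "
from h import *
st();snap('w16');st()"
```

```text
17.87 pos [428.7 -68.7  92.2] yaw 3.0607 z [-1.0e-04 -3.2e-03 -1.0e+00] F [-1.4 -5.2 -0.7] op 0.27 j [-0.31 -0.17 -0.42  1.32 -0.   -0.23]
17.92 pos [428.8 -68.7  92.2] yaw 3.0607 z [-1.0e-04 -3.2e-03 -1.0e+00] F [-1.7 -4.  -2. ] op 0.269 j [-0.31 -0.17 -0.42  1.32 -0.   -0.23]
```

View pics/w16.png

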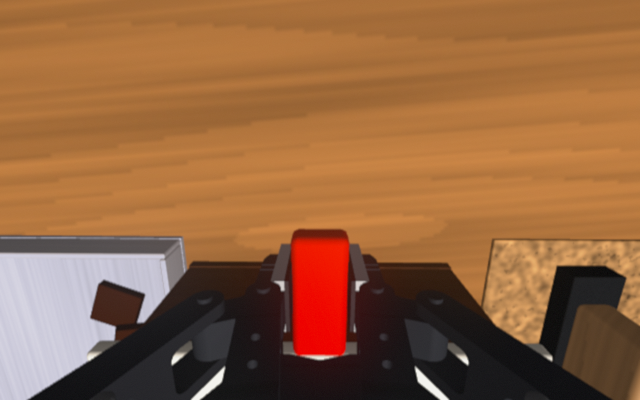

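The tab is gripped squarely. Next I work out the arc about the hinge, keeping the tool vertical so the tab pivots between the pads.

```bash
python3 -c "
from h import *
n=24
t=np.arange(n+1)/n; th=np.pi/4*(t-np.sin(2*np.pi*t)/(2*np.pi)*.7)
f=194*np.cos(th)-4*np.sin(th);u=194*np.sin(th)+4*np.cos(th)
q=lambda a:np.round(a,0)
x=np.round((f-f[0]),1);z=np.round(-(u-u[0]),1)
for i in range(n): print(i,np.round(x[i+1]-x[i],1),np.round(z[i+1]-z[i],1),np.degrees(th[i+1]).round(1))
print(x[-1],z[-1])"
```

```text
0 -0.1 -2.0 0.6
1 0.0 -2.2 1.2
2 -0.2 -2.8 2.1
3 -0.2 -3.7 3.2
4 -0.4 -4.6 4.5
5 -0.7 -5.8 6.2
6 -1.0 -6.8 8.3
7 -1.5 -7.9 10.7
8 -2.0 -8.8 13.3
9 -2.8 -9.5 16.2
10 -3.4 -9.9 19.3
11 -4.0 -9.9 22.5
12 -4.6 -9.8 25.7
13 -5.0 -9.1 28.8
14 -5.1 -8.5 31.7
15 -5.1 -7.4 34.3
16 -4.8 -6.5 36.7
17 -4.3 -5.4 38.8
18 -3.8 -4.4 40.5
19 -3.1 -3.4 41.8
20 -2.6 -2.6 42.9
21 -1.9 -2.1 43.8
22 -1.6 -1.5 44.4
23 -1.4 -1.4 45.0
-59.6 -136.0
```

Request:
drive_tool --moves '[{"gripper":15,"linear":[-0.1,-1,-2],"twist":0},{"gripper":15,"linear":[0,0,-2.2],"twist":0},{"gripper":15,"linear":[-0.2,0,-2.8],"twist":0},{"gripper":15,"linear":[-0.2,0,-3.7],"twist":0},{"gripper":15,"linear":[-0.4,0,-4.6],"twist":0},{"gripper":15,"linear":[-0.7,0,-5.8],"twist":0},{"gripper":15,"linear":[-1,0,-6.8],"twist":0},{"gripper":15,"linear":[-1.5,0,-7.9],"twist":0}]'

```text
time_s: 18.58
tool_pos: [432.8, -69.1, 127.8]
eef_rot: [-0.126, -3.139, 0.002]
ft_force: [1.8, -4.7, -5.5]
opening: 0.271
```

```bash
python3 -c "
from h import *
s=st();print(s['torque']);snap('w17')"
```

```text
18.58 pos [432.8 -69.1 127.8] yaw 3.0615 z [-2.e-04 -1.e-03 -1.e+00] F [ 1.8 -4.7 -5.5] op 0.271 j [-0.31 -0.17 -0.35  1.39 -0.   -0.23]
[-0.9393394   0.02290059 -0.22144955]
```

View pics/w17.png

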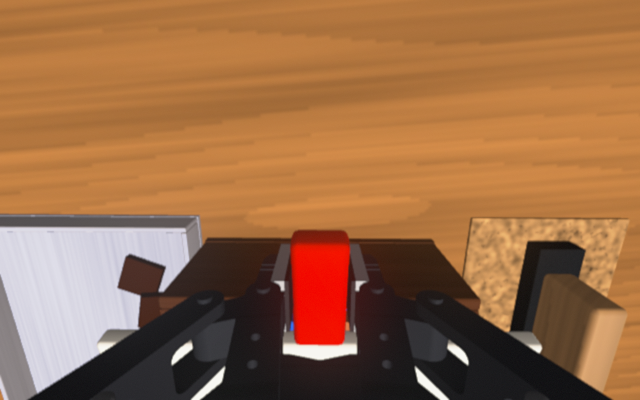

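The lid is rising and the tab is pivoting in the pads. Continuing.

Request:
drive_tool --moves '[{"gripper":15,"linear":[-2,0,-8.8],"twist":0},{"gripper":15,"linear":[-2.8,0,-9.5],"twist":0},{"gripper":15,"linear":[-3.4,0,-9.9],"twist":0},{"gripper":15,"linear":[-4,0,-9.9],"twist":0},{"gripper":15,"linear":[-4.6,0,-9.8],"twist":0},{"gripper":15,"linear":[-5,0,-9.1],"twist":0},{"gripper":15,"linear":[-5.1,0,-8.5],"twist":0},{"gripper":15,"linear":[-5.1,0,-7.4],"twist":0}]'

```text
time_s: 19.3
tool_pos: [464.3, -71.8, 200.3]
eef_rot: [-0.126, -3.137, 0.002]
ft_force: [1.1, -5.0, -6.0]
opening: 0.275
```

Request:
drive_tool --moves '[{"gripper":15,"linear":[-4.8,0,-6.5],"twist":0},{"gripper":15,"linear":[-4.3,0,-5.4],"twist":0},{"gripper":15,"linear":[-3.8,0,-4.4],"twist":0},{"gripper":15,"linear":[-3.1,0,-3.4],"twist":0},{"gripper":15,"linear":[-2.6,0,-2.6],"twist":0},{"gripper":15,"linear":[-1.9,0,-2.1],"twist":0},{"gripper":15,"linear":[-1.6,0,-1.5],"twist":0},{"gripper":15,"linear":[-1.4,0,-1.4],"twist":0}]'

```text
time_s: 19.97
tool_pos: [486.9, -73.7, 226.6]
eef_rot: [-0.126, -3.135, 0.002]
ft_force: [-0.7, -4.6, -4.9]
opening: 0.271
```

Request:
drive_tool --moves '[{"gripper":15,"linear":[0,0,0],"twist":0},{"gripper":15,"linear":[0,0,0],"twist":0},{"gripper":15,"linear":[0,0,0],"twist":0},{"gripper":15,"linear":[0,0,0],"twist":0},{"gripper":15,"linear":[0,0,0],"twist":0},{"gripper":15,"linear":[0,0,0],"twist":0},{"gripper":15,"linear":[0,0,0],"twist":0},{"gripper":15,"linear":[0,0,0],"twist":0}]'

```text
time_s: 20.63
tool_pos: [487.0, -73.8, 226.7]
eef_rot: [-0.126, -3.135, 0.002]
ft_force: [-0.7, -5.6, -5.1]
opening: 0.272
```

```bash
python3 -c "
from h import *
s=st();print(s['torque']);snap('w18');snap('s4','scene');snap('t4','top');s=st();crop('s4',195,120,180,150,4);crop('t4',260,110,190,150,4)
f=(np.array([622.2,-83.3])-s['tool_pos'][:2])@np.array([.9967,-.0809]);u=s['tool_pos'][2]+2-90
print(f,u,np.hypot(f,u),'angle',np.degrees(np.arctan2(u,f)-np.arctan2(4,194)))"
```

```text
20.63 pos [487.  -73.8 226.7] yaw 3.0614 z [-0.0037 -0.0013 -1.    ] F [-0.7 -5.6 -5.1] op 0.272 j [-0.29 -0.04 -0.03  1.58 -0.   -0.2 ]
[-1.12998905  0.5448007  -0.10777013]
20.78 pos [486.9 -73.8 226.7] yaw 3.0613 z [-0.0037 -0.0013 -1.    ] F [-0.1 -5.5 -5. ] op 0.273 j [-0.29 -0.04 -0.03  1.58 -0.   -0.2 ]
135.58944338702443 138.68249192570804 193.9518773426212 angle 44.464925734599284
```

View pics/w18.png

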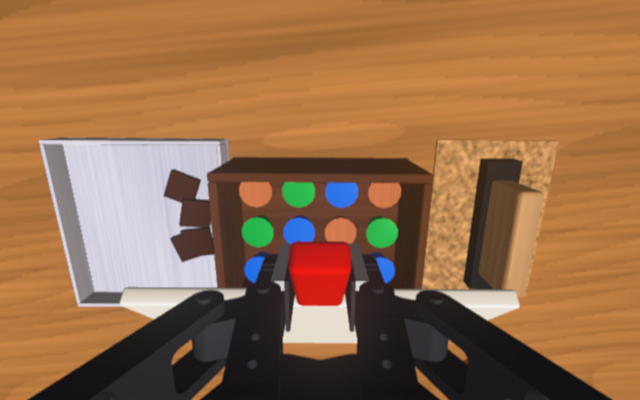

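View pics/s4_c195.png

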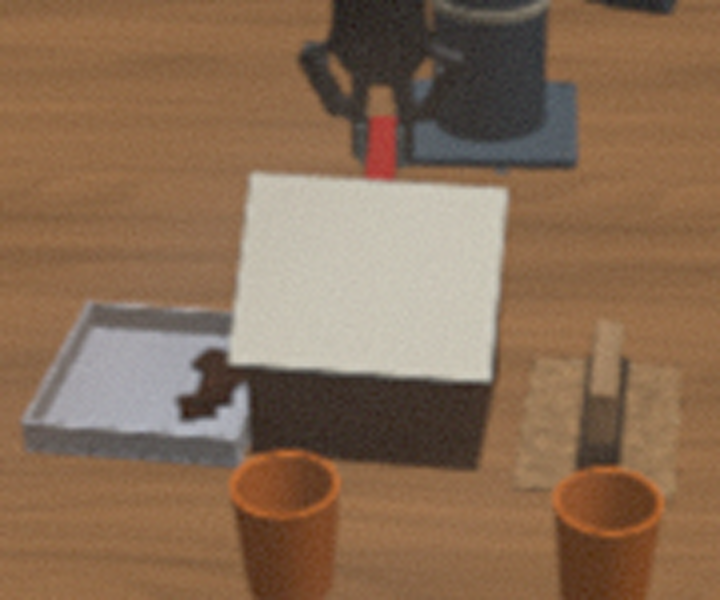

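View pics/t4_c260.png

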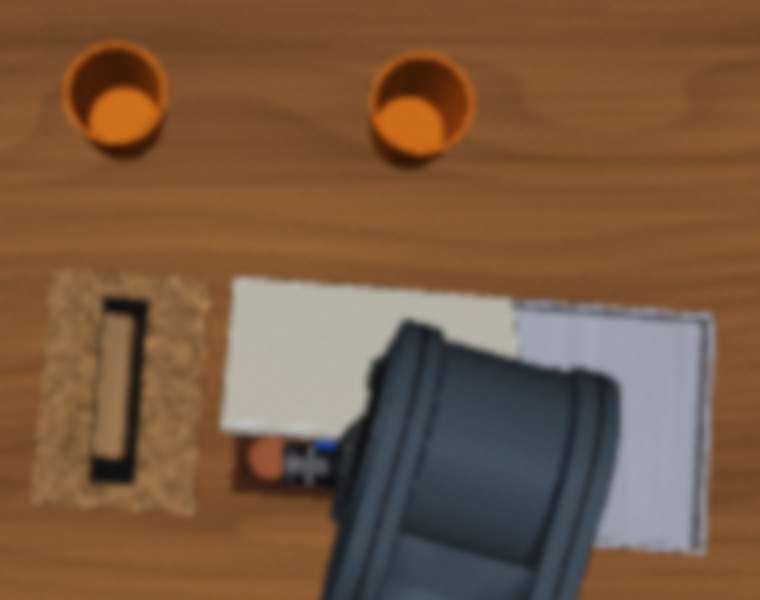

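The lid is up with the capsules visible, and the kinematics put it at about 44.5°. I still need to check the lid plane by depth and count the pieces in the tray.

```bash
python3 -c "
from h import *
crop('w18',130,130,110,150,5)
s,d=load('s4')
for k in range(1):
  P=np.array([dep(s,d,u,v) for u in range(262,316,2) for v in range(168,209,2)])
  c=P.mean(0);U,S,V=np.linalg.svd(P-c);n=V[2]*np.sign(V[2][2]);print('n',n,'angle',np.degrees(np.arccos(n[2])),'rms',S[2]/len(P)**.5)
s,d=load('s3')
P=np.array([dep(s,d,u,v) for u in range(266,316,2) for v in range(188,209,2)])
c=P.mean(0);U,S,V=np.linalg.svd(P-c);n=V[2]*np.sign(V[2][2]);print('closed',n,np.degrees(np.arccos(n[2])),c)
s,d=load('s4');s2,d2=load('t4')
"
```

```text
n [-0.49048709 -0.01678659  0.87128676] angle 29.391484408596924 rms 38.31809106380219
closed [-0.51036559 -0.02177285  0.85968186] 30.719118660517758 [557.63472624 -71.5146299  109.49306528]
```

View pics/w18_c130.png

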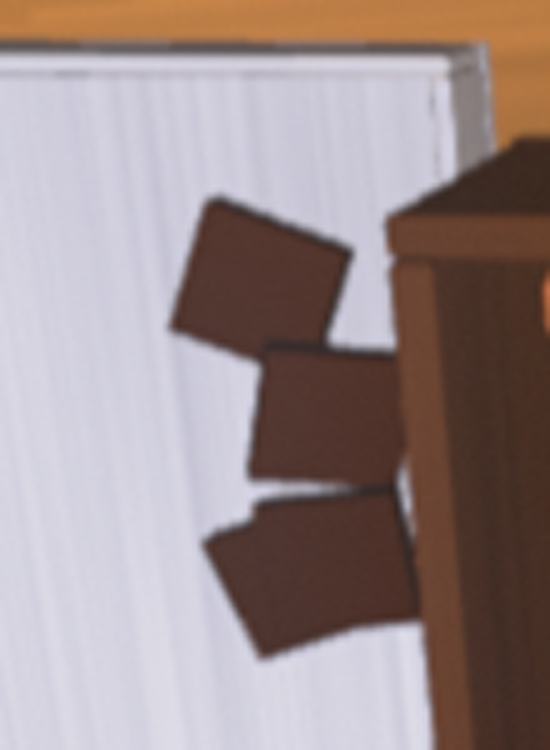

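Four pieces are in the tray; the lower two overlap. The scene depth is too noisy, so I'll fit the lid angle from the front corners in the scene view and from the lid's front edge in the top view.

```bash
python3 -c "
from h import *
s,d=load('s4');t,e=load('t4')
C=np.array([542.4,-79.0]);a=-.081
bx=np.array([np.cos(a),np.sin(a),0]);by=np.array([-np.sin(a),np.cos(a),0])
H=np.r_[C,90]+80*bx
def pt(f,y,h,th): return H+y*by-(f*np.cos(th)-h*np.sin(th))*bx+(f*np.sin(th)+h*np.cos(th))*np.array([0,0,1])
S=lambda p:((p-[195,120])+.5)*4-.5
T=lambda p:((p-[260,110])+.5)*4-.5
for g in (0,42,44,45,46,48):
  th=np.radians(g);P=[pt(160,-105,10,th),pt(160,105,10,th),pt(0,-105,10,th),pt(0,105,10,th)]
  Q=[pt(160,105,0,th),pt(160,105,10,th)]
  print(g,'scene',S(proj(s,d,P)).round(0).tolist(),'top frontL',T(proj(t,e,Q)).round(0).tolist())
"
```

```text
0 scene [[269.0, 256.0], [510.0, 271.0], [227.0, 357.0], [490.0, 375.0]] top frontL [[216.0, 498.0], [216.0, 498.0]]
42 scene [[250.0, 175.0], [506.0, 190.0], [226.0, 365.0], [489.0, 383.0]] top frontL [[219.0, 438.0], [220.0, 428.0]]
44 scene [[248.0, 173.0], [506.0, 188.0], [226.0, 365.0], [489.0, 383.0]] top frontL [[219.0, 432.0], [220.0, 421.0]]
45 scene [[248.0, 172.0], [505.0, 188.0], [226.0, 365.0], [489.0, 383.0]] top frontL [[220.0, 429.0], [220.0, 418.0]]
46 scene [[247.0, 171.0], [505.0, 187.0], [226.0, 366.0], [489.0, 384.0]] top frontL [[220.0, 426.0], [220.0, 415.0]]
48 scene [[245.0, 170.0], [505.0, 186.0], [226.0, 366.0], [489.0, 384.0]] top frontL [[220.0, 420.0], [221.0, 408.0]]
```

Both views agree with about 44–44.5°. I'll nudge up half a degree and hold.

Request:
drive_tool --moves '[{"gripper":15,"linear":[-0.6,0,-0.6],"twist":0},{"gripper":15,"linear":[-0.6,0,-0.6],"twist":0},{"gripper":15,"linear":[-0.3,0,-0.3],"twist":0},{"gripper":15,"linear":[0,0,0],"twist":0},{"gripper":15,"linear":[0,0,0],"twist":0},{"gripper":15,"linear":[0,0,0],"twist":0},{"gripper":15,"linear":[0,0,0],"twist":0},{"gripper":15,"linear":[0,0,0],"twist":0}]'

```text
time_s: 21.45
tool_pos: [488.3, -73.9, 228.0]
eef_rot: [-0.126, -3.135, 0.002]
ft_force: [0.1, -5.6, -6.7]
opening: 0.274
```

```bash
python3 -c "
from h import *
s=st();print(np.round(s['qvel'],4));snap('t5','top');s=st();snap('s5','scene');crop('t5',260,110,190,150,4)
f=(np.array([622.2,-83.3])-s['tool_pos'][:2])@np.array([.9967,-.0809]);u=s['tool_pos'][2]+2-90
print(np.hypot(f,u),'angle',np.degrees(np.arctan2(u,f)-np.arctan2(4,194)))"
```

```text
21.45 pos [488.3 -73.9 228. ] yaw 3.0612 z [-0.0042 -0.0012 -1.    ] F [ 0.1 -5.6 -6.7] op 0.274 j [-0.28 -0.03 -0.02  1.58 -0.   -0.2 ]
[-0.0003 -0.0006  0.0003 -0.0017  0.0006 -0.0003]
21.5 pos [488.3 -73.9 228. ] yaw 3.0613 z [-0.0042 -0.0013 -1.    ] F [ 0.5 -6.4 -6.6] op 0.271 j [-0.28 -0.03 -0.02  1.58 -0.   -0.2 ]
193.94468851668145 angle 45.0153148636499
```

View pics/s5.png

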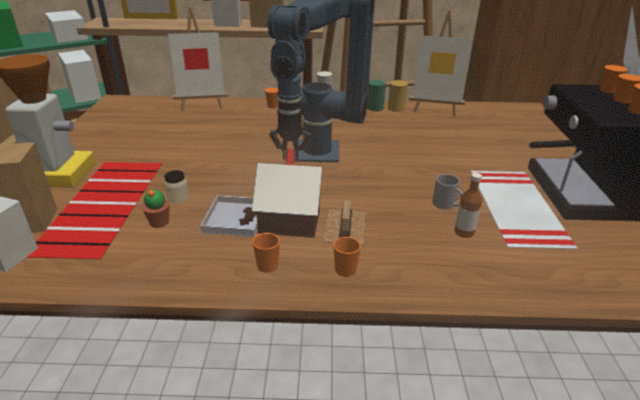

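View pics/t5_c260.png

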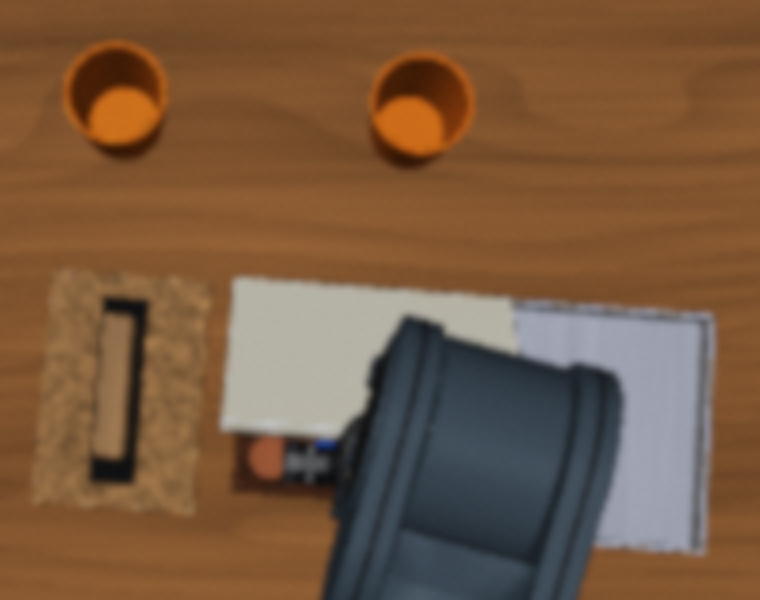

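The lid is held steady at 45.0° and joint speeds are near zero. The scraper is upright on its mat and the bystanders haven't moved. Handing in.

```bash
python3 -c "
from plant import r
print(r.finish_job())"
```

```text
the job is handed in; nothing more can be done
None
```

I swept all four chocolates off the lid into the catch tray and stood the scraper back on its mat. I then raised the lid to 45° and handed the job in with the gripper still holding it, at about 21.5 s of the 61 s allowed.

- **Chocolate:** my last clear view of the tray, with the lid up, showed all four pieces inside it, two of them overlapping. The robot itself never appeared to touch them, and the foot pressed on the lid with only about 5 N.
- **Scraper:** it stands upright and lined up with the mat, about 1 mm from the middle by the wrist camera.
- **Lid:** the tool position puts it at 45.0°, held with 45 N on the tab and joint speeds near zero. The camera check before the final half-degree nudge read about 44–45°; I did not repeat the full fit after it.
- **Bystanders:** the cups, jug, jar, bottle and plant look unmoved in the last scene picture.
- **Checks that failed or disagreed:** the lid angle from the scene camera's depth was unusable (it read about 31° even with the lid closed), so I used edges and corners instead. The top camera reads about 3 mm lower in y than the wrist camera, and I went by the wrist camera. A steady sideways force of about 5–6 N stayed on the tab grip, well under the limits.

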